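Make up two vacuum-fitting kits

ROBOT

A 6-joint arm with a two-finger parallel gripper is mounted at the origin on the work surface. World frame = base frame: x ahead of the robot, y to its left, z up, the work surface at z = 0. Lengths are in m, angles in rad, forces in N, time in s.
With the tool pointing down it reaches from about 0.25 to 0.775 m from the base axis. Payload 8.9 kg.
Tool frame: the origin (TCP) lies on the centre line of the jaws, within the pads' length; the fingertips stand 17 mm ahead of it and the grasp point (between the pads) lies 2 mm behind it (tip_reach is the distance from the TCP to the fingertips, in m); x points along the fingers, z is the direction in which the jaws open and shut, and the axes are right-handed (so a half turn about x gives the same grasp; the last joint's range is limited). The gripper opens to 85 mm and grips with 20 to 120 N. Pads are 22 mm wide; open, the fingers measure 114 mm over their backs; the gripper's body (76 mm by 85 mm) begins 54 mm behind the grasp point. The pads swing forward as they close: fully open they stand 13 mm farther back than shut.
Start: joints at [-1.327, 0.291, -0.153, 1.127, 0, 1.431], TCP at [0.196, -0.487, 0.248] pointing down, gripper open.
Joint ranges: [-2.52, 2.52], [-0.91, 1.74], [-1.3, 1.37], [-1.96, 2.02], [-1.52, 1.47], [-3.14, 3.14]. Speed limits (rad/s): [2.22, 2.22, 2.79, 3.14, 3.14, 3.14].

INTERFACE

Orientations are given as a rotation vector (axis times angle).
In Python, from rig import * gives the robot as it stands. The module is installed in compiled form; this text tells all that it offers.
- The arm moves only by the tool apply_moves, never from a script. Its argument "targets" is a list that holds one entry, the list of rows, each a list of 7 numbers: the turn, a rotation vector about the tool's x, y, z in rad, then the shift along the tool's x, y, z in mm, then the finger opening in mm, from 0 to 85.4. In form: [[[ax, ay, az, tx, ty, tz, jaw], ...]]. A call has 1 to 20 rows; each row is the pose to reach, as a shift and turn from the pose commanded when the call began, along the tool's axes at that moment; what a row does not reach only later rows make up. A row lasts 1/10 s, in which the tool goes at most 50 mm and 8.59 degrees, less where a joint would pass 70% of its speed; a pose out of reach is approached as far as the arm can. A call with a gripper value outside its range is refused whole. The fingers move at their own pace and stop on an object; "newtons" is the grip in N (left out, the last holds). Time passes only in rows, so rows that repeat a pose let the fingers close. It gives the time, the measured TCP pose, the force and the opening at its end, in the units of the state.
- read_state(): the state, without advancing time (a new reading comes with each control period).
- read_camera(name): name is "side" or "top" or "wrist"; returns the picture (384x512x3 uint8, red, green, blue); there is no depth.
- calibration(name): a dict with "camera_matrix" (3x3 intrinsics, pixels), "eye" and "attitude" of the camera in the world; the wrist camera has in their place "hand_eye" (4x4, takes a point from camera to tool coordinates, whose origin is the TCP and whose axes are the tool frame's). Camera axes: x right, y up, looking along -z (the intrinsics and any distortion apply to the point x, -y, -z); pixel columns grow to the right and rows downward; lengths in m; the calibration is good to about 2 mm. The wrist camera is an equidistant fisheye: a pixel r from the principal point sees the ray r / f radians off the axis. A picture is of the moment at which its call begins: read the wrist's pose just before it. calibration takes no time and is no camera call.
- close_job(): hands the job in, once; it reports no verdict.
Trained networks look in the newest picture that a camera, given by its name, has taken for a name from the list of things; names that differ only in an ending like _2 or _b are one class to them, and where a whole thing is asked for, a point or a joint stands for the part that bears it (a point fixed in the world has none). Each returns a list of dicts, best first, with "confidence" (0 to 1); they miss things now and then, are a little off and sometimes report something else, mostly with a low value. They report only what shows in the picture. A call takes as long as a camera call. They do not tell look-alikes from the thing itself.
- spot_in(camera, target): "point" ([column, row] in pixels, amid what is visible of it).
- outline_of(camera, target): "region" (384x512 bool, what is visible of it) and "point" ([column, row] in pixels, amid what is visible of it).
- landmark_of(camera, target): "point" ([column, row] in pixels: a listed point, or the origin of a listed thing).
The state is a dict: "clock": time; "joint_positions": joint angles; "joint_velocities": joint speeds; "joint_torque": joint torques, N m; "tool_pos": TCP position; "eef_rot": TCP orientation; "contact_force": force on the tool from outside, world axes, zero at the start; "moment": the same for the moment, N m; "width": finger opening in m.
Only numpy, scipy, OpenCV 4.12 (cv2) and the standard library are available. Lean on these libraries where they do the work, as an engineer would, in place of code of your own. Each camera call takes 0.05 s, during which the arm holds its last target.

TASK

Make up the two vacuum-fitting kits from the grey stock tray: put the small tube stub, the small centring ring and the small clamp into the empty white kit tray, and the large blank flange and the large centring ring into the white kit tray that already holds the large clamp. One part to a compartment, each lying flat on the compartment's floor as it lies in the stock (the stub standing on its flange); set the parts down, do not drop them. Leave the large clamp, the large tube stub and the small blank flange where they are.

Things in the scene. Friction and masses are not known exactly. Their poses are not given: they have to be found in the camera images.
- stub_small_center (a point): Small tube stub: steel, open tube 20 mm in diameter and 40 mm tall, standing upright on its small flange (30 mm in diameter, 4 mm thick, then tapering to the tube 10 mm up). This point: on the axis, half-way up (20 mm); z axis up. Starts on the grey stock tray (floor 3 mm, rim 10 mm above the table).
- ring_small_center (a point): Small centring ring: thin steel ring with a black rubber O-ring round it, 28 mm outside, 16 mm bore, 8 mm high, lying flat. This point: centre of the ring, 4 mm up; z axis up. Starts on the grey stock tray (floor 3 mm, rim 10 mm above the table).
- clamp_small_center (a point): Small hinged clamp: aluminium ring lying flat, 44 mm outside, 29 mm bore, 16 mm high. On its +x side are the lugs, bolt and wing nut (to x = 34 mm; bolt along y at x = 29 mm, from y = -14 to +23 mm), on its -x side the hinge (to x = -28 mm); grip it along its y, across the 44 mm. This point: centre of the bore, 8 mm up. Starts on the grey stock tray (floor 3 mm, rim 10 mm above the table).
- blank_large_center (a point): Large blank flange: solid steel disc 55 mm in diameter, 12 mm thick, lying flat with its rim (upper 5 mm) at the top and a narrower 43 mm foot; shallow round recess in its upper face. This point: on the axis, 6 mm up. Starts on the grey stock tray (floor 3 mm, rim 10 mm above the table).
- ring_large_center (a point): Large centring ring: thin steel ring with a black rubber O-ring round it, 51 mm outside, 39 mm bore, 8 mm high, lying flat. This point: centre of the ring, 4 mm up. Starts on the grey stock tray (floor 3 mm, rim 10 mm above the table).
- stub_large_center (a point): Large tube stub, a spare to be left alone: steel, open tube 44 mm in diameter and 45 mm tall, standing upright on its 55 mm flange. This point: on the axis, half-way up (22.5 mm). Starts on the grey stock tray (floor 3 mm, rim 10 mm above the table).
- blank_small_center (a point): Small blank flange, a spare to be left alone: solid steel disc 30 mm in diameter, 12 mm thick, lying flat. This point: on the axis, 6 mm up. Starts on the grey stock tray (floor 3 mm, rim 10 mm above the table).
- clamp_large_center (a point): Large hinged clamp, to be left alone: aluminium ring 72 mm outside, 18 mm high, with a wing nut, already lying in the end compartment (x = +90 mm) of the large kit's tray. This point: centre of the bore, 9 mm up.
- tray_small: White tray, fixed, 274 x 135 x 15 mm (x, y, z); origin: centre of its underside, on the table. Two dividers make three compartments along its x, centres at x = -90, 0, +90 mm, each 86 (x) by 127 mm (y) inside; floor 4 mm thick, walls 4 mm thick, rising up to 11 mm above the floor. Empty at the start: the small kit's tray. It may stand left or right.
- tray_large: White tray, fixed, 274 x 135 x 15 mm (x, y, z); origin: centre of its underside, on the table. Two dividers make three compartments along its x, centres at x = -90, 0, +90 mm, each 86 (x) by 127 mm (y) inside; floor 4 mm thick, walls 4 mm thick, rising up to 11 mm above the floor. The large kit's tray: it holds the large clamp at x = +90 mm, the other two are free. May stand left or right.
Mind the look-alikes: they are no part of the job. Leave any yellow look-alike of the part that bears blank_large_center alone.

How it is judged:
By the outcome, as a careful person would: the job done as asked, in the order asked, and still so for the second after the job is handed in, with the robot touching nothing.
It also fails if it takes over 134 s, if anything falls off the work surface, if the arm or the gripper's body presses on something with over 40 N, if the wrist force passes 120 N, or if a joint passes its speed limit or range.

## Working session

There is one attempt and no reset: what is moved stays moved. The work goes in short steps, Python scripts to look and compute and a tool call to move; the robot and the scene stay as the last step left them, time stands still between calls to the robot, and variables do not carry over. Pictures are saved under pics/ and viewed, and the job is handed in when it is done.

Besides the shell and the picture viewer there is one more tool, called after "Call:" as name(argument=value, ...) on one line, values as JSON. apply_moves: Moves the arm, as the interface text tells. Its arguments: {"type":"object","properties":{"targets":{"type":"array"},"newtons":{"type":"number"}},"required":["targets"]}

```bash
mkdir -p pics
python3 - <<'E'
from rig import *
import cv2,numpy as np
s=read_state();print({k:np.round(v,4) for k,v in s.items()})
for n in ['top','side','wrist']:
    im=read_camera(n);cv2.imwrite(f'pics/{n}0.png',cv2.resize(im[:,:,::-1],None,fx=1.5,fy=1.5,interpolation=cv2.INTER_CUBIC))
    print(n,calibration(n))
E
```

```text
{'clock': np.float64(0.0), 'joint_positions': array([-1.3273,  0.2913, -0.1541,  1.1267, -0.    ,  1.4315]), 'joint_velocities': array([-0.0003,  0.0005,  0.0005, -0.0002, -0.001 , -0.0009]), 'joint_torque': array([ 1.00000e-04, -5.37146e+01,  3.31377e+01,  1.60000e-02,
       -2.00000e-04, -0.00000e+00]), 'tool_pos': array([ 0.196 , -0.4866,  0.2477]), 'eef_rot': array([ 0.9236,  1.3674, -0.9222]), 'contact_force': array([-0.5463, -0.8467, -0.3399]), 'moment': array([-0.0194,  0.0279,  0.0061]), 'width': np.float64(0.0855)}
top {'camera_matrix': array([[403.0637004 ,   0.        , 249.66883532],
       [  0.        , 403.0637004 , 194.90629388],
       [  0.        ,   0.        ,   1.        ]]), 'eye': array([ 0.37144149, -0.01057211,  1.1259962 ]), 'attitude': array([ 0.16247844, -0.15298803, -1.53080989])}
side {'camera_matrix': array([[468.81024995,   0.        , 255.48339326],
       [  0.        , 468.81024995, 194.87407305],
       [  0.        ,   0.        ,   1.        ]]), 'eye': array([0.48032702, 0.66024196, 0.81378954]), 'attitude': array([ 0.06899007, -1.04012614, -2.86430149])}
wrist {'camera_matrix': array([[297.31863964,   0.        , 250.81854804],
       [  0.        , 297.31863964, 188.06947343],
       [  0.        ,   0.        ,   1.        ]]), 'hand_eye': array([[ 1.16404093e-04,  2.71793692e-01, -9.62355535e-01,
        -1.25013962e-01],
       [ 1.84163826e-04,  9.62355519e-01,  2.71793710e-01,
         6.77573214e-02],
       [ 9.99999976e-01, -2.08868977e-04,  6.19675550e-05,
        -5.96871003e-05],
       [ 0.00000000e+00,  0.00000000e+00,  0.00000000e+00,
         1.00000000e+00]])}
```

View pics/top0.png

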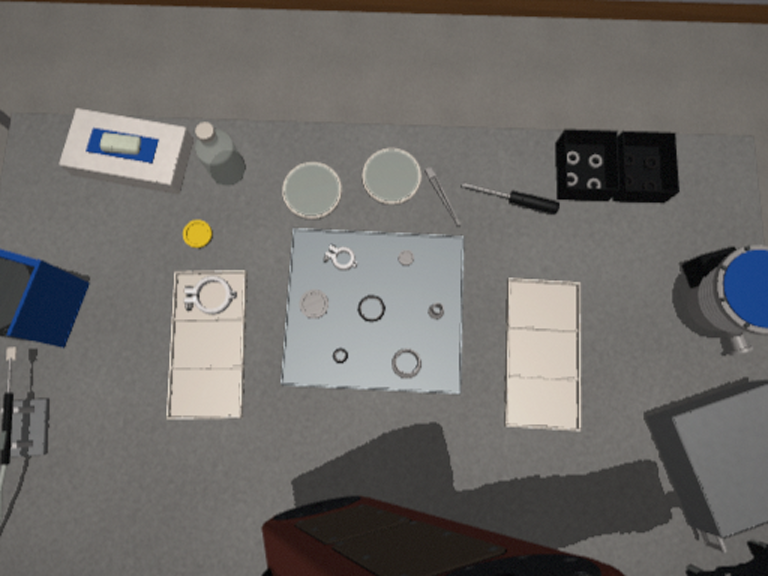

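View pics/side0.png

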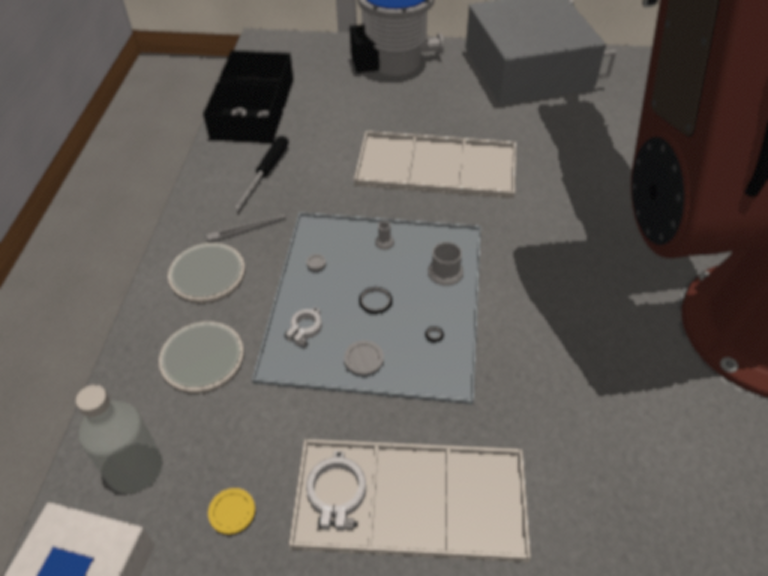

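View pics/wrist0.png

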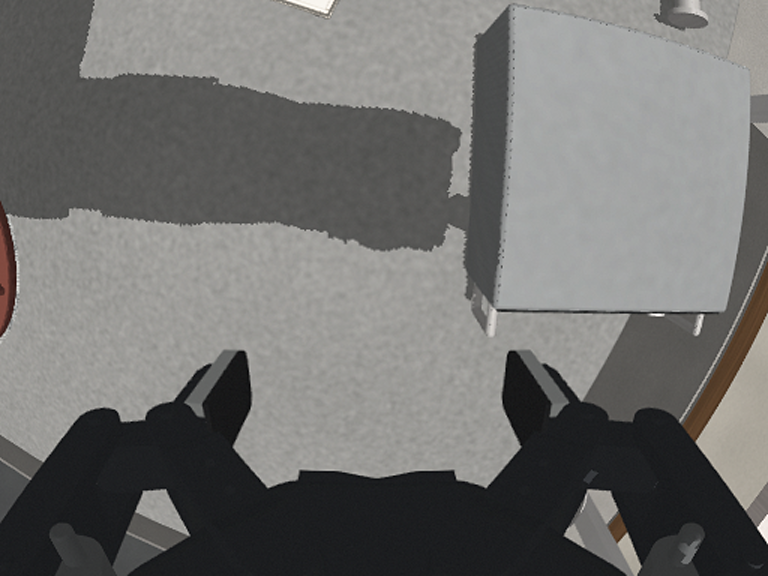

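Top view (1.5x): left tray (207,345) holds the large clamp, so it is the large kit; right tray (543,355) is empty. Stock: small clamp (341,258), small blank (406,258), large blank (314,304), large ring (372,308), small stub (436,311), small ring (340,355), large stub (407,362). The yellow look-alike is at (197,234), outside the stock.

```bash
cat > h.py <<'E'
from rig import *
import cv2,numpy as np
from scipy.spatial.transform import Rotation as R
def ray(n,uv,pose=None):
    c=calibration(n);K=c['camera_matrix'];u,v=uv
    d=np.array([(u-K[0,2])/K[0,0],(v-K[1,2])/K[1,1]])
    if n=='wrist':
        H=c['hand_eye'];r=np.hypot(*d);s=np.sinc(r/np.pi)
        dc=np.array([d[0]*s,-d[1]*s,-np.cos(r)])
        p,q=pose;Rt=R.from_rotvec(q).as_matrix()
        return Rt@H[:3,3]+p, Rt@H[:3,:3]@dc
    return np.array(c['eye']),R.from_rotvec(c['attitude']).as_matrix()@np.array([d[0],-d[1],-1])
def onplane(n,uv,z,pose=None):
    o,d=ray(n,uv,pose);return o+d*(z-o[2])/d[2]
def proj(n,P,pose=None):
    c=calibration(n);K=c['camera_matrix']
    if n=='wrist':
        H=c['hand_eye'];p,q=pose;Rt=R.from_rotvec(q).as_matrix()
        a=H[:3,:3].T@(Rt.T@(np.array(P)-p)-H[:3,3]);a=np.array([a[0],-a[1],-a[2]])
        rr=np.hypot(a[0],a[1]);th=np.arctan2(rr,a[2]);return K[:2,:2]@(a[:2]/rr*th)+K[:2,2]
    a=R.from_rotvec(c['attitude']).as_matrix().T@(np.array(P)-c['eye']);return np.array([K[0,0]*a[0]/-a[2]+K[0,2],K[1,1]*-a[1]/-a[2]+K[1,2]])
def pose():
    s=read_state();return np.array(s['tool_pos']),np.array(s['eef_rot'])
Z=dict(stub_small_center=.023,ring_small_center=.007,clamp_small_center=.011,blank_large_center=.009,ring_large_center=.007,stub_large_center=.0255,blank_small_center=.009,clamp_large_center=.013,tray_small=0,tray_large=0)
E
python3 - <<'E'
from h import *
read_camera('top')
rs={}
for t in Z:
    r=landmark_of('top',t)
    print(t,[(np.round(a['point'],1),round(a['confidence'],2),np.round(onplane('top',a['point'],Z[t])[:2],4)) for a in r[:3]])
read_camera('side')
for t in Z:
    r=landmark_of('side',t)
    print(t,[(np.round(a['point'],1),round(a['confidence'],2),np.round(onplane('side',a['point'],Z[t])[:2],4)) for a in r[:3]])
# tray corners
for n,cs in (('S',[(508,278),(580,282),(580,431),(506,426)]),('L',[(174,271),(245,270),(242,417),(167,418)])):
    print(n,[np.round(onplane('top',(np.array(c)+.5)/1.5-.5,.015)[:2],3) for c in cs])
print(read_state()['clock'])
E
```

```text
stub_small_center [(array([290.5, 205.3]), 0.57, array([ 0.5714, -0.1143]))]
ring_small_center [(array([288.9, 203.3]), 0.66, array([ 0.5799, -0.1112])), (array([224.9, 236.3]), 0.49, array([0.4807, 0.0649]))]
clamp_small_center [(array([227.6, 173.1]), 0.69, array([0.6608, 0.0654]))]
blank_large_center [(array([211.1, 197.1]), 0.79, array([0.5898, 0.1089])), (array([132.7, 155.5]), 0.54, array([0.7045, 0.3419]))]
ring_large_center [(array([245.2, 203. ]), 0.6, array([0.5765, 0.012 ]))]
stub_large_center [(array([271.9, 241.6]), 0.69, array([ 0.4689, -0.0649]))]
blank_small_center [(array([270.5, 173.8]), 0.63, array([ 0.6634, -0.0572]))]
clamp_large_center [(array([141.5, 194.2]), 0.63, array([0.5907, 0.3053])), (array([287.9, 201.7]), 0.5, array([ 0.5832, -0.1078]))]
tray_small [(array([360.6, 235. ]), 0.98, array([ 0.498 , -0.3133]))]
tray_large [(array([141.9, 230.4]), 0.79, array([0.4899, 0.2987]))]
stub_small_center [(array([254. , 152.4]), 0.61, array([ 0.5741, -0.1286]))]
ring_small_center [(array([291.5, 223.4]), 0.55, array([0.4738, 0.0607]))]
clamp_small_center [(array([20
[... 236 characters left out ...]
4794, 0.0559])), (array([249.7, 200.9]), 0.47, array([0.5695, 0.0076]))]
stub_large_center [(array([298.4, 172.4]), 0.86, array([ 0.4661, -0.0714]))]
blank_small_center [(array([209.3, 173.4]), 0.65, array([ 0.6723, -0.0642]))]
clamp_large_center [(array([220.8, 325.3]), 0.95, array([0.5887, 0.306 ]))]
tray_small [(array([289.1, 111.1]), 0.56, array([ 0.5002, -0.3144])), (array([291.2, 221.2]), 0.47, array([0.4747, 0.0497]))]
tray_large [(array([270. , 331.7]), 0.73, array([0.4994, 0.3036]))]
S [array([ 0.635, -0.25 ]), array([ 0.632, -0.385]), array([ 0.358, -0.376]), array([ 0.363, -0.244])]
L [array([0.627, 0.381]), array([0.634, 0.247]), array([0.362, 0.231]), array([0.356, 0.366])]
1.25
```

Run:
```python
from h import *
p=pose();M=R.from_rotvec(p[1]).as_matrix();print(np.round(M,3))
# tip depth from wrist picture, open: intersect with tool planes z=+-42.7mm
c=calibration('wrist');H=c['hand_eye']
I=(np.zeros(3),np.zeros(3))
for uv in [(247,352),(222,352),(237,447),(243,375),(503,352),(530,352),(514,447),(508,375)]:
    o,d=ray('wrist',(np.array(uv)+.5)/1.5-.5,I)
    z=-.0427 if uv[0]<380 else .0427
    q=o+d*(z-o[2])/d[2];print(uv,np.round(q*1000,1))
```

```text
[[ 0.     0.928  0.374]
 [ 0.     0.374 -0.928]
 [-1.     0.     0.   ]]
(247, 352) [  4.9   7.2 -42.7]
(222, 352) [-17.5  17.4 -42.7]
(237, 447) [-17.9 -14.8 -42.7]
(243, 375) [ -2.1   2.3 -42.7]
(503, 352) [ 8.6  5.6 42.7]
(530, 352) [-16.5  17.   42.7]
(514, 447) [-15.9 -16.2  42.7]
(508, 375) [ 0.2  1.1 42.7]
```

Run:
```python
import cv2
im=cv2.imread('pics/wrist0.png');c=im[320:480,150:600];cv2.imwrite('pics/tips0.png',cv2.resize(c,(800,284)))
```

```text
(no output)
```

View pics/tips0.png

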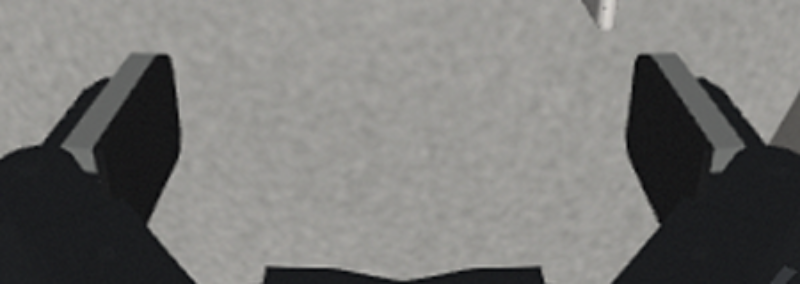

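Call:
apply_moves(targets=[[[0.383,0,0,0,464,-338,60],[0.383,0,0,0,464,-338,60],[0.383,0,0,0,464,-338,60],[0.383,0,0,0,464,-338,60],[0.383,0,0,0,464,-338,60],[0.383,0,0,0,464,-338,60],[0.383,0,0,0,464,-338,60],[0.383,0,0,0,464,-338,60],[0.383,0,0,0,464,-338,60],[0.383,0,0,0,464,-338,60],[0.383,0,0,0,464,-338,60],[0.383,0,0,0,464,-338,60],[0.383,0,0,0,464,-338,60],[0.383,0,0,0,464,-338,60],[0.383,0,0,0,464,-338,60],[0.383,0,0,0,464,-338,60],[0.383,0,0,0,464,-338,60]]], newtons=40)

```text
clock: 2.95
tool_pos: [0.5, -0.001, 0.2485]
eef_rot: [1.21, 1.208, -1.21]
contact_force: [-0.2, 0.4, 0.6]
width: 0.0604
```

Run:
```python
from h import *
p=pose();im=read_camera('wrist');np.savez('w1.npz',p=p[0],q=p[1],im=im)
cv2.imwrite('pics/wrist1.png',cv2.resize(im[:,:,::-1],None,fx=1.5,fy=1.5,interpolation=cv2.INTER_CUBIC))
print(np.round(p,4),read_state()['width'])
for t in list(Z)[:7]:
    r=landmark_of('wrist',t)
    print(t,[(np.round(a['point'],1),np.round(np.array(a['point'])*1.5),round(a['confidence'],2),np.round(onplane('wrist',a['point'],Z[t],p)[:2],4)) for a in r[:3]])
print(read_state()['clock'])
```

```text
[[ 5.0000e-01 -1.0000e-03  2.4850e-01]
 [ 1.2104e+00  1.2082e+00 -1.2104e+00]] 0.05944366591379522
stub_small_center [(array([346.6, 108.4]), array([520., 163.]), 0.96, array([ 0.5684, -0.1169])), (array([205.2, 179.2]), array([308., 269.]), 0.62, array([0.4802, 0.0545]))]
ring_small_center [(array([202.8, 176.6]), array([304., 265.]), 0.59, array([0.4797, 0.06  ]))]
clamp_small_center [(array([200.4,  32.7]), array([301.,  49.]), 0.93, array([0.6613, 0.0595]))]
blank_large_center [(array([159. , 101.6]), array([238., 152.]), 0.76, array([0.5771, 0.113 ])), (array([24.6, 37.1]), array([37., 56.]), 0.63, array([0.7012, 0.3382]))]
ring_large_center [(array([246.9, 103.3]), array([370., 155.]), 0.85, array([0.5715, 0.0033]))]
stub_large_center [(array([302.6, 188. ]), array([454., 282.]), 0.87, array([ 0.4695, -0.0649])), (array([202.4, 180. ]), array([304., 270.]), 0.31, array([0.4799, 0.0576]))]
blank_small_center [(array([292.1,  27.6]), array([438.,  41.]), 0.96, array([ 0.6678, -0.0519])), (array([302.7, 188.5]), array([454., 283.]), 0.7, array([ 0.4642, -0.0681]))]
3.35
```

View pics/wrist1.png

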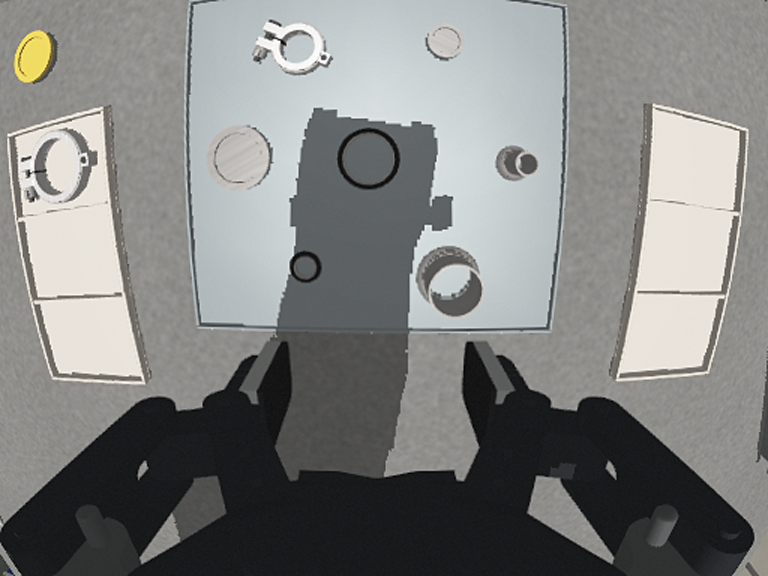

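Two candidates fit large blank: steel disc at (238,152) in the stock and the yellow disc at (37,56) outside it; the steel one in the stock is meant. I'll overlay models on an enlarged crop to confirm.

```bash
cat > ov.py <<'E'
from h import *
def overlay(im,p,circs,scale,box,fn,pts=()):
    x0,y0,x1,y1=box
    c=cv2.resize(im[y0:y1,x0:x1,::-1],None,fx=scale,fy=scale,interpolation=cv2.INTER_CUBIC).copy()
    f=lambda P:tuple(int(v) for v in ((proj('wrist',P,p)-[x0,y0]+.5)*scale-.5))
    for (x,y,z,r) in circs:
        q=[f((x+r*np.cos(a),y+r*np.sin(a),z)) for a in np.linspace(0,2*np.pi,60)]
        cv2.polylines(c,[np.array(q)],True,(0,0,255),1)
    for P in pts: cv2.circle(c,f(P),2,(0,255,0),-1)
    cv2.imwrite(fn,c)
E
python3 - <<'E'
from ov import *
d=np.load('w1.npz');p=(d['p'],d['q']);im=d['im']
for n,uv,z in [('blankL',(240,156.5),.015),('ringL',(368.5,158.5),.007),('ringS',(305.5,267),.007),('stubtop',(525.5,163.5),.043),('stubflange',(513,162.5),.005),('clamp',(303,48),.019)]:
    print(n,np.round(onplane('wrist',(np.array(uv)+.5)/1.5-.5,z,p),4))
C=[(.5765,.1115,.015,.0275),(.5715,.0033,.007,.0255),(.4797,.0585,.007,.014),(.5695,-.1165,.043,.01),(.5695,-.1165,.007,.015),(.6613,.0595,.019,.022),(.6613,.0595,.019,.0145)]
overlay(im,p,C,3,(120,0,380,199),'pics/ov1.png')
E
```

```text
blankL [0.5737 0.1101 0.015 ]
ringL [0.5688 0.005  0.007 ]
ringS [0.478  0.0592 0.007 ]
stubtop [ 0.5681 -0.1147  0.043 ]
stubflange [ 0.5684 -0.1164  0.005 ]
clamp [0.6602 0.0564 0.019 ]
```

View pics/ov1.png

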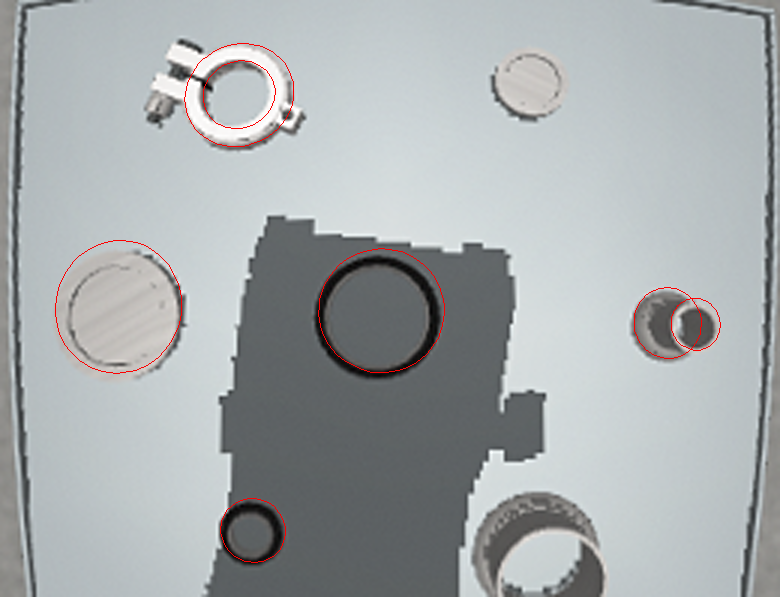

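Call:
apply_moves(targets=[[[0,0,0,100,69,115,45],[0,0,0,100,69,115,45],[0,0,0,100,69,115,45],[0,0,0,100,69,115,45],[0,0,0,130,69,115,45],[0,0,0,150,69,115,45],[0,0,0,150,69,115,45],[0,0,0,150,69,115,45]]])

```text
clock: 4.15
tool_pos: [0.5693, -0.1148, 0.099]
eef_rot: [1.209, 1.209, -1.209]
contact_force: [0.1, 0.3, -0.0]
width: 0.0453
```

Run:
```python
from ov import *
d=np.load('w1.npz');p=(d['p'],d['q'])
for n,c in (('S',[(649,104),(748,128),(708,374),(613,381)]),('L',[(106,107),(8,133),(147,383),(53,378)])):
    print(n,[np.round(onplane('wrist',(np.array(a)+.5)/1.5-.5,.015,p)[:2],4) for a in c])
for a in [(290,117),(240,97),(187,48),(152,118)]:
    print('clamp',np.round(onplane('wrist',(np.array(a)+.5)/3-.5+[120,0],.011,p)[:2],4))
p=pose();im=read_camera('wrist');np.savez('w2.npz',p=p[0],q=p[1],im=im)
s=read_state();print(np.round(p,4),s['width'],s['joint_positions'],s['clock'])
C=[(.569,-.116,.043,.01),(.569,-.116,.007,.015)]
pts=[]
overlay(im,p,C,1.5,(0,0,512,384),'pics/ov2.png',[p[0]+np.array([y,sg*.5*s['width'],-.0155]) for y in (-.011,.011) for sg in (1,-1)])
```

```text
S [array([ 0.6329, -0.2468]), array([ 0.6313, -0.3846]), array([ 0.3578, -0.3778]), array([ 0.3624, -0.2407])]
L [array([0.6305, 0.2412]), array([0.6263, 0.3762]), array([0.3616, 0.2301]), array([0.3552, 0.3633])]
clamp [0.6525 0.0399]
clamp [0.6623 0.0604]
clamp [0.6859 0.083 ]
clamp [0.6559 0.0973]
[[ 0.5693 -0.1148  0.099 ]
 [ 1.2091  1.2094 -1.2091]] 0.04505673301897656 [-3.24934623e-01  5.14835569e-01 -2.24664298e-01  8.29903647e-01
  5.68923227e-05  2.81648432e+00] 4.2
```

View pics/ov2.png

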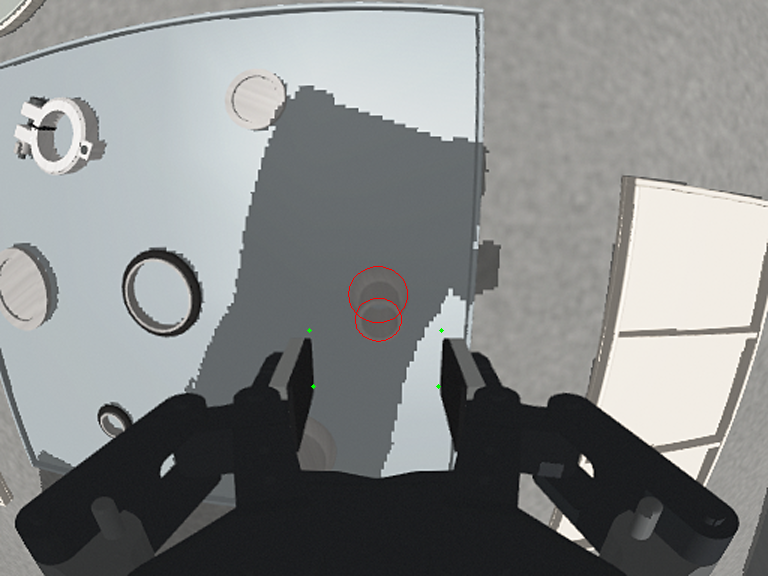

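Call:
apply_moves(targets=[[[0,0,0,40,1,0,45],[0,0,0,60,1,0.5,45],[0,0,0,65,1,0.5,45],[0,0,0,65,1,0.5,45],[0,0,0,65,1,0.5,26],[0,0,0,65,1,0.5,22],[0,0,0,65,1,0.5,10],[0,0,0,65,1,0.5,10],[0,0,0,65,1,0.5,10],[0,0,0,65,1,0.5,10],[0,0,0,65,1,0.5,10]]], newtons=40)

```text
clock: 5.3
tool_pos: [0.5713, -0.116, 0.0349]
eef_rot: [1.21, 1.207, -1.208]
contact_force: [-0.5, 0.7, 7.7]
width: 0.0192
```

Run:
```python
from ov import *
p=pose();im=read_camera('wrist');s=read_state();print(np.round(p,4),s['width'],s['clock'])
cv2.imwrite('pics/w3.png',cv2.resize(im[180:330,150:360,::-1],None,fx=3.5,fy=3.5,interpolation=cv2.INTER_CUBIC))
```

```text
[[ 0.5713 -0.116   0.0349]
 [ 1.2099  1.2067 -1.2079]] 0.019118033868461063 5.35
```

View pics/w3.png

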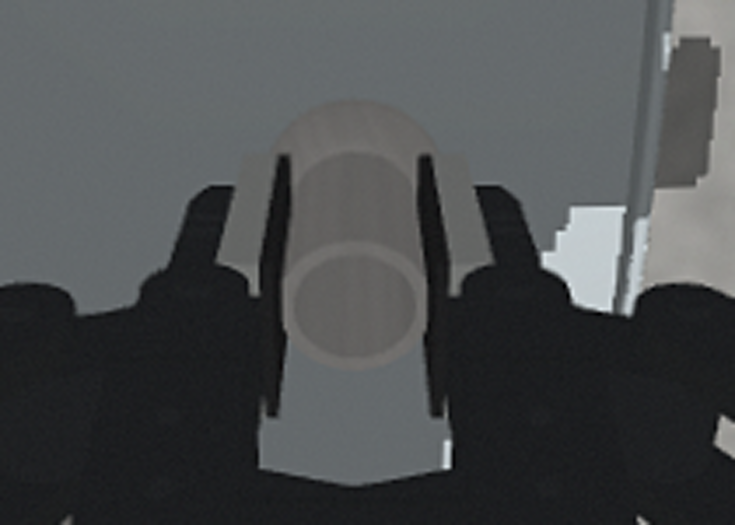

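Call:
apply_moves(targets=[[[0,0,0,-40,0,0,10],[0,0,0,-80,0,10,10],[0,0,0,-80,16,60,10],[0,0,0,-80,16,110,10],[0,0,0,-80,16,160,10],[0,0,0,-80,16,199,10],[0,0,0,-60,16,199,10],[0,0,0,-25,16,199,10],[0,0,0,-10,16,199,10],[0,0,0,-5,16,199,10],[0,0,0,-2.5,16,199,10],[0,0,0,-2,16,199,10],[0,0,0,-2,16,199,10],[0,0,0,-2,16,199,10]]])

```text
clock: 6.75
tool_pos: [0.5868, -0.3149, 0.0364]
eef_rot: [1.209, 1.208, -1.209]
contact_force: [0.1, 0.2, -0.1]
width: 0.0189
```

Run:
```python
from ov import *
p=pose();im=read_camera('wrist');s=read_state();print(np.round(p,4),s['width'],s['clock'],s['contact_force'])
cv2.imwrite('pics/w4.png',cv2.resize(im[:,:,::-1],None,fx=1.5,fy=1.5,interpolation=cv2.INTER_CUBIC))
```

```text
[[ 0.5868 -0.3149  0.0364]
 [ 1.2091  1.2076 -1.2086]] 0.01905608610274324 6.8 [-0.26611774  0.82033139 -1.08270259]
```

View pics/w4.png

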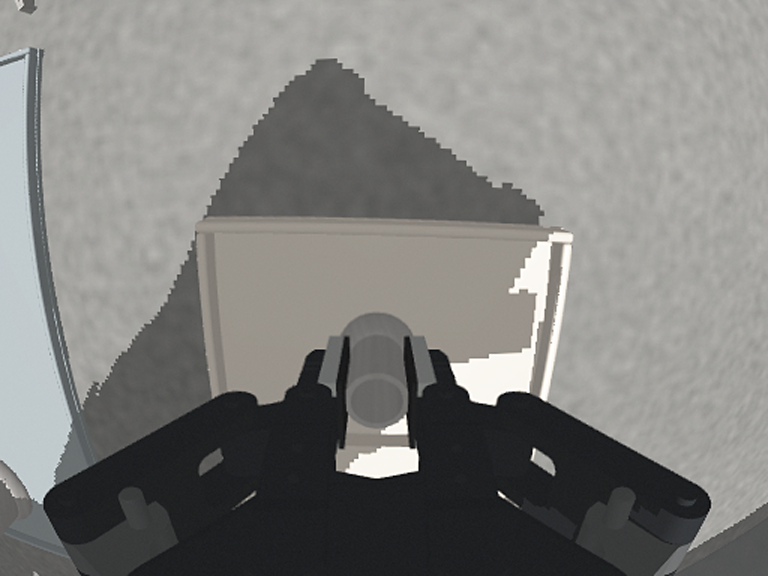

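Call:
apply_moves(targets=[[[0,0,0,0.5,0,0,10],[0,0,0,1,0,0,10],[0,0,0,1,0,0,10]]])

```text
clock: 7.1
tool_pos: [0.5867, -0.3149, 0.0359]
eef_rot: [1.209, 1.208, -1.209]
contact_force: [-2.8, 3.2, 10.9]
width: 0.0186
```

Call:
apply_moves(targets=[[[0,0,0,0,0,0,26],[0,0,0,0,0,0,40],[0,0,0,0,0,0,40],[0,0,0,-10,0,0,44],[0,0,0,-60,0,0,44],[0,0,0,-95,0,0,44],[0,0,0,-95,-14,-50,44],[-0.13,0,0,-95,-28,-100,44],[-0.26,0,0,-95,-42,-148,44],[-0.39,0,0,-95,-56,-196,44],[-0.524,0,0,-95,-70,-244,44],[-0.524,0,0,-95,-84,-290,44],[-0.524,0,0,-80,-98,-336,44],[-0.524,0,0,-50,-109,-374,44],[-0.524,0,0,-30,-109,-374,44],[-0.524,0,0,-30,-109,-374,44],[-0.524,0,0,-30,-109,-374,44]]])

```text
clock: 8.8
tool_pos: [0.4778, 0.0591, 0.0651]
eef_rot: [0.815, 1.412, -0.815]
contact_force: [0.7, -0.5, 0.7]
width: 0.0438
```

Run:
```python
from ov import *
p=pose();im=read_camera('wrist');s=read_state();print(np.round(p,4),s['width'],s['clock'],s['contact_force'],s['joint_positions'])
M=R.from_rotvec(p[1]).as_matrix();print(np.round(M,3))
r=landmark_of('wrist','ring_small_center');print([(a['point'],a['confidence'],onplane('wrist',a['point'],.007,p)) for a in r])
overlay(im,p,[(.478,.059,.007,.014)],1.5,(0,0,512,384),'pics/w5.png')
```

```text
[[ 0.4778  0.0591  0.0651]
 [ 0.8154  1.4121 -0.8153]] 0.044101594300034914 8.85 [0.63183028 0.10413944 0.13110749] [-2.95174955e-02  4.01575351e-01 -5.35633797e-01  6.32011654e-01
 -1.47007282e-04  2.58905642e+00]
[[ 0.     0.866  0.5  ]
 [-0.     0.5   -0.866]
 [-1.     0.     0.   ]]
[([250.5, 207.7], 0.88, array([0.47996607, 0.06080185, 0.007     ]))]
```

View pics/w5.png

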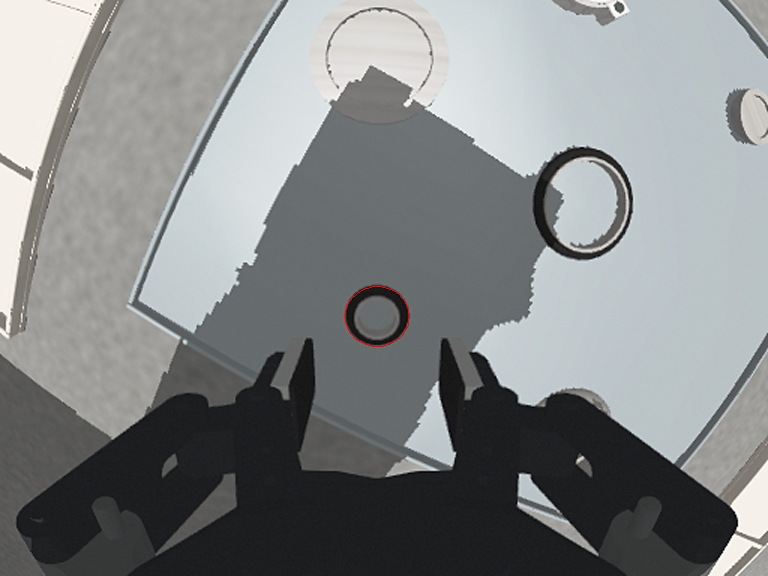

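Call:
apply_moves(targets=[[[0,0,0,30,0,0,40],[0,0,0,41,0,0,40],[0,0,0,43.5,0,0,40],[0,0,0,43.5,0,0,34],[0,0,0,43.5,0,0,30],[0,0,0,43.5,0,0,15],[0,0,0,43.5,0,0,15],[0,0,0,43.5,0,0,15],[0,0,0,43.5,0,0,15]]], newtons=35)

```text
clock: 9.8
tool_pos: [0.478, 0.0592, 0.0219]
eef_rot: [0.816, 1.411, -0.815]
contact_force: [-1.1, -0.6, 4.9]
width: 0.0256
```

Call:
apply_moves(targets=[[[0,0,0,-30,0,0,15],[0,0,0,-75,0,0,15],[0,0,0,-85,-32,37,15],[0.13,0,0,-85,-64,74,15],[0.26,0,0,-85,-96,111,15],[0.39,0,0,-85,-128,148,15],[0.524,0,0,-85,-160,185,15],[0.524,0,0,-85,-192,222,15],[0.524,0,0,-85,-224,259,15],[0.524,0,0,-70,-246.5,285,15],[0.524,0,0,-30,-246.5,285,15],[0.524,0,0,-10,-246.5,285,15],[0.524,0,0,-4,-246.5,285,15],[0.524,0,0,-3,-246.5,285,15],[0.524,0,0,-3,-246.5,285,15]]])

```text
clock: 11.3
tool_pos: [0.4071, -0.3111, 0.0249]
eef_rot: [1.209, 1.208, -1.209]
contact_force: [1.1, -0.2, -0.9]
width: 0.026
```

Run:
```python
from ov import *
p=pose();im=read_camera('wrist');s=read_state();print(np.round(p,4),s['width'],s['clock'],s['contact_force'])
cv2.imwrite('pics/w6.png',cv2.resize(im[:,:,::-1],None,fx=1.5,fy=1.5,interpolation=cv2.INTER_CUBIC))
```

```text
[[ 0.4071 -0.3111  0.0249]
 [ 1.2086  1.2077 -1.2087]] 0.025507677406958813 11.35 [-0.01028706 -0.02810807  0.29600014]
```

View pics/w6.png

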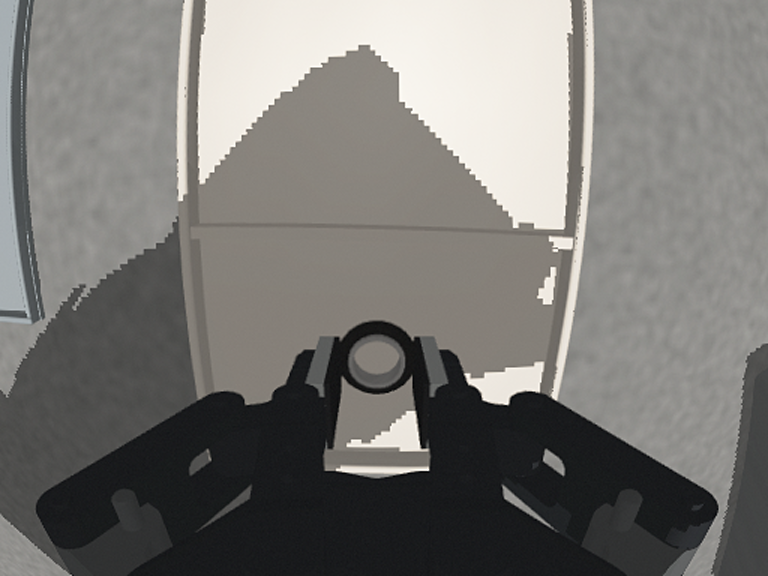

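Call:
apply_moves(targets=[[[0,0,0,1,0,0,15],[0,0,0,1.5,0,0,15],[0,0,0,1.5,0,0,15]]])

```text
clock: 11.65
tool_pos: [0.4069, -0.311, 0.0229]
eef_rot: [1.209, 1.208, -1.209]
contact_force: [-0.4, -0.1, 4.5]
width: 0.0255
```

Call:
apply_moves(targets=[[[0,0,0,1,0,0,32],[0,0,0,1,0,0,40],[0,0,0,0,0,0,40],[0,0,0,-15,0,0,40],[0,0,0,-65,0,0,50],[0,0,0,-100,0,0,62],[-0.14,0,0,-100,28,-41,62],[-0.28,0,0,-100,56,-82,62],[-0.42,0,0,-100,84,-123,62],[-0.56,0,0,-100,112,-164,62],[-0.7,0,0,-100,140,-205,62],[-0.84,0,0,-100,168,-246,62],[-0.98,0,0,-100,196,-287,62],[-1.126,0,0,-100,224,-328,62],[-1.126,0,0,-90,253,-370,62],[-1.126,0,0,-50,253,-370,62],[-1.126,0,0,-42,253,-370,62],[-1.126,0,0,-42,253,-370,62]]])

```text
clock: 13.45
tool_pos: [0.6573, 0.0589, 0.0626]
eef_rot: [0.348, 1.547, -0.35]
contact_force: [0.7, -0.3, -0.2]
width: 0.0626
```

Run:
```python
from ov import *
p=pose();im=read_camera('wrist');s=read_state();print(np.round(p,4),s['width'],s['clock'],s['contact_force'],s['joint_positions'])
M=R.from_rotvec(p[1]).as_matrix();print(np.round(M,3))
r=landmark_of('wrist','clamp_small_center');print([(a['point'],a['confidence'],onplane('wrist',a['point'],.011,p)) for a in r])
overlay(im,p,[(.660,.0595,.019,.022),(.660,.0595,.019,.0145)],1.5,(0,0,512,384),'pics/w7.png')
```

```text
[[ 0.6573  0.0589  0.0626]
 [ 0.3484  1.5472 -0.3503]] 0.06182274560336335 13.5 [-1.04991453 -1.01764866  0.90004573] [-2.19322460e-02  6.87689327e-01 -7.96110523e-03  8.77114431e-01
 -1.97501366e-04  1.99476340e+00]
[[-0.005  0.431  0.903]
 [-0.     0.903 -0.431]
 [-1.    -0.002 -0.004]]
[([260.0, 208.5], 0.8, array([0.66367576, 0.06107337, 0.011     ]))]
```

View pics/w7.png

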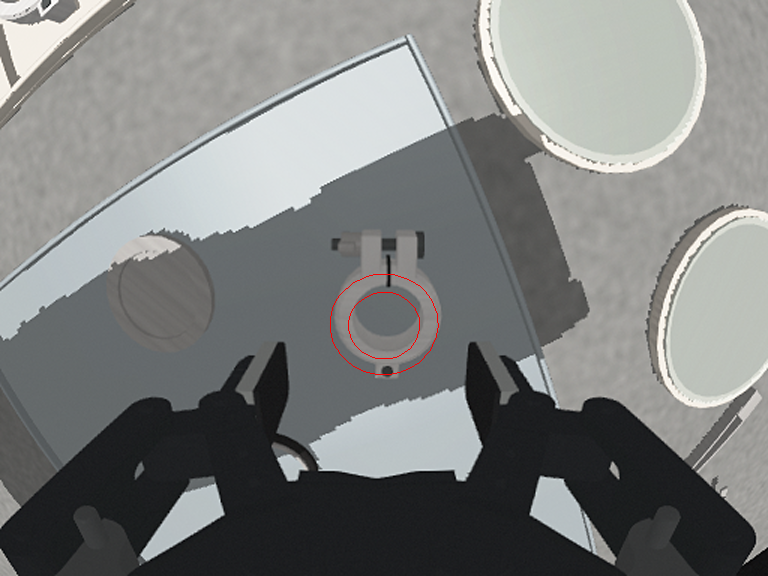

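Call:
apply_moves(targets=[[[0,0,0,15,3.6,1.6,54],[0,0,0,35,3.6,1.6,54],[0,0,0,42,3.6,1.6,54],[0,0,0,44,3.6,1.6,54],[0,0,0,44,3.6,1.6,50],[0,0,0,44,3.6,1.6,46],[0,0,0,44,3.6,1.6,35],[0,0,0,44,3.6,1.6,35],[0,0,0,44,3.6,1.6,35],[0,0,0,44,3.6,1.6,35]]], newtons=40)

```text
clock: 14.55
tool_pos: [0.6631, 0.0617, 0.0216]
eef_rot: [0.349, 1.541, -0.349]
contact_force: [-2.0, -0.3, 6.0]
width: 0.0428
```

Run:
```python
from ov import *
p=pose();im=read_camera('wrist');s=read_state();print(np.round(p,4),s['width'],s['clock'],s['contact_force'])
print(np.round(R.from_rotvec(p[1]).as_matrix(),3))
cv2.imwrite('pics/w8.png',cv2.resize(im[:,:,::-1],None,fx=1.5,fy=1.5,interpolation=cv2.INTER_CUBIC))
```

```text
[[ 0.6631  0.0617  0.0216]
 [ 0.3491  1.5409 -0.3489]] 0.0428544282693139 14.6 [-1.60251704 -0.24507267  6.85334131]
[[ 0.002  0.431  0.903]
 [-0.     0.903 -0.431]
 [-1.     0.     0.002]]
```

View pics/w8.png

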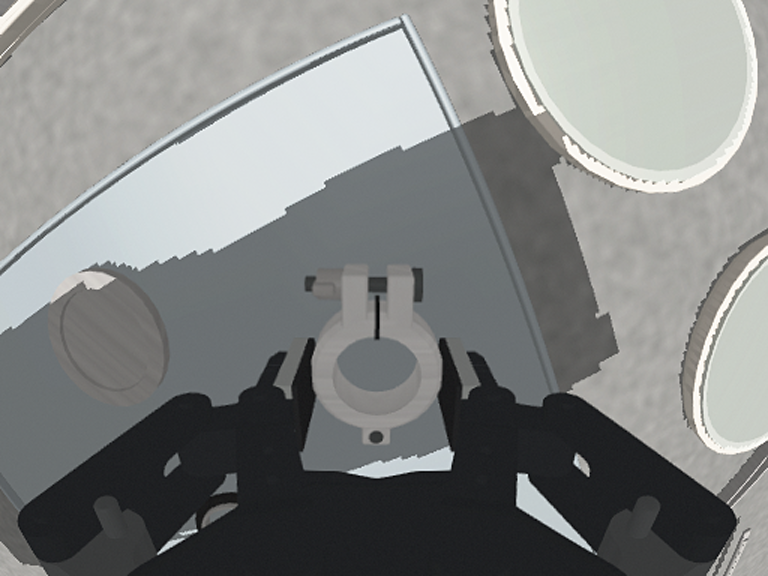

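Call:
apply_moves(targets=[[[0,0,0,-25,0,0,35],[0,0,0,-65,0,0,35],[0,0,0,-95,0,0,35],[0.14,0,0,-95,-46,1,35],[0.28,0,0,-95,-92,2,35],[0.42,0,0,-95,-138,3,35],[0.56,0,0,-95,-184,4,35],[0.7,0,0,-95,-230,5,35],[0.84,0,0,-95,-276,6,35],[0.98,0,0,-95,-322,7,35],[1.126,0,0,-95,-368,8,35],[1.126,0,0,-95,-411.5,9,35],[1.126,0,0,-70,-411.5,9,35],[1.126,0,0,-35,-411.5,9,35],[1.126,0,0,-12,-411.5,9,35],[1.126,0,0,-4,-411.5,9,35],[1.126,0,0,-2.5,-411.5,9,35],[1.126,0,0,-2.5,-411.5,9,35]]])

```text
clock: 16.4
tool_pos: [0.494, -0.3138, 0.0236]
eef_rot: [1.209, 1.208, -1.209]
contact_force: [-0.2, -0.5, -0.7]
width: 0.0425
```

Run:
```python
from ov import *
p=pose();im=read_camera('wrist');s=read_state();print(np.round(p,4),s['width'],s['clock'],s['contact_force'])
cv2.imwrite('pics/w9.png',cv2.resize(im[:,:,::-1],None,fx=1.5,fy=1.5,interpolation=cv2.INTER_CUBIC))
```

```text
[[ 0.494  -0.3138  0.0236]
 [ 1.2091  1.2081 -1.2089]] 0.04245962629230504 16.45 [-0.34895492 -0.09382094 -0.38613387]
```

View pics/w9.png

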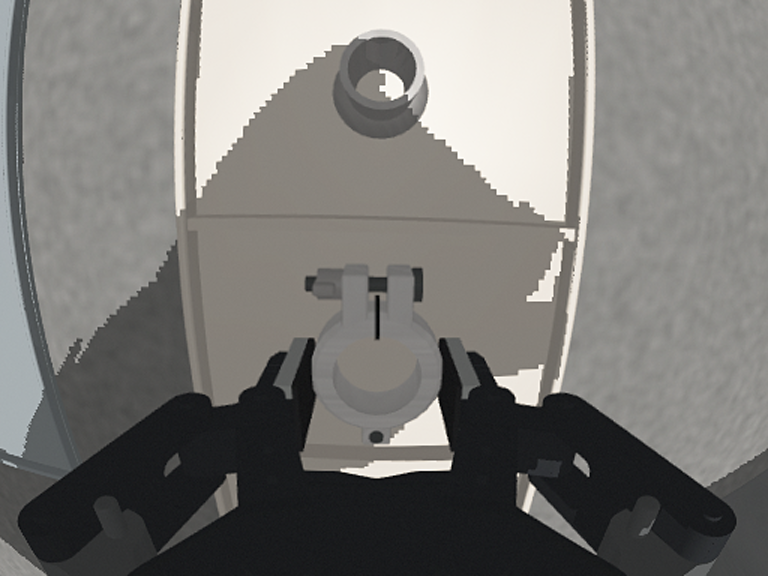

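Call:
apply_moves(targets=[[[0,0,0,0.7,0,0,35],[0,0,0,1.3,0,0,35],[0,0,0,1.3,0,0,35]]])

```text
clock: 16.75
tool_pos: [0.494, -0.3139, 0.0226]
eef_rot: [1.209, 1.208, -1.209]
contact_force: [-0.9, -0.2, 6.3]
width: 0.0422
```

Call:
apply_moves(targets=[[[0,0,0,0.5,0,0,50],[0,0,0,0.5,0,0,56],[0,0,0,0,0,0,56],[0,0,0,-20,0,0,56],[0,0,0,-65,0,0,60],[0,0,0,-100,0,0,68],[-0.14,0,0,-100,8,-42,68],[-0.28,0,0,-100,16,-84,68],[-0.42,0,0,-100,24,-126,68],[-0.56,0,0,-100,32,-168,68],[-0.7,0,0,-100,40,-210,68],[-0.84,0,0,-100,48,-252,68],[-0.98,0,0,-100,56,-294,68],[-1.12,0,0,-100,64,-336,68],[-1.26,0,0,-100,72,-378,68],[-1.4,0,0,-100,80,-424,68],[-1.54,0,0,-100,80,-424,68],[-1.571,0,0,-100,80,-424,68]]])

```text
clock: 18.55
tool_pos: [0.5734, 0.1122, 0.1213]
eef_rot: [-0.006, 1.571, 0.006]
contact_force: [-0.5, 0.5, 0.3]
width: 0.0682
```

Call:
apply_moves(targets=[[[-0.14,0,0,0,0,0,68],[-0.28,0,0,0,0,0,68],[-0.42,0,0,0,0,0,68],[-0.56,0,0,0,0,0,68],[-0.7,0,0,5,0,0,68],[-0.84,0,0,10,0,0,68],[-0.98,0,0,20,0,0,68],[-1.12,0,0,30,0,0,68],[-1.26,0,0,40,0,0,68],[-1.4,0,0,50,0,0,68],[-1.54,0,0,55,0,0,68],[-1.571,0,0,55,0,0,68],[-1.571,0,0,55,0,0,68],[-1.571,0,0,55,0,0,68]]])

```text
clock: 19.95
tool_pos: [0.5736, 0.1105, 0.0666]
eef_rot: [-1.208, 1.21, 1.208]
contact_force: [-0.5, -0.5, 0.1]
width: 0.0682
```

Run:
```python
from ov import *
p=pose();im=read_camera('wrist');s=read_state();print(np.round(p,4),s['width'],s['clock'],s['contact_force'],s['joint_positions'])
print(np.round(R.from_rotvec(p[1]).as_matrix(),3))
for n,z in (('blank_large_center',.009),('ring_large_center',.007)):
  r=landmark_of('wrist',n);print([(np.round(a['point']),a['confidence'],onplane('wrist',a['point'],z,p)) for a in r])
overlay(im,p,[(.574,.110,.015,.0275),(.569,.0046,.007,.0255)],1.5,(0,0,512,384),'pics/w10.png')
```

```text
[[ 0.5736  0.1105  0.0666]
 [-1.2084  1.2096  1.2083]] 0.06816087435082292 20.0 [ 0.55998291 -0.37888176 -0.3064708 ] [ 6.51195544e-02  5.57848620e-01 -2.50234424e-01  7.62497819e-01
  2.13690379e-05  6.61380477e-02]
[[ 0.    -1.     0.001]
 [ 0.     0.001  1.   ]
 [-1.    -0.     0.   ]]
[(array([253., 213.]), 0.92, array([0.57214066, 0.11161264, 0.009     ])), (array([473., 316.]), 0.89, array([0.69326823, 0.33917268, 0.009     ]))]
[(array([ 7., 74.]), 0.55, array([ 0.46237029, -0.08212278,  0.007     ]))]
```

View pics/w10.png

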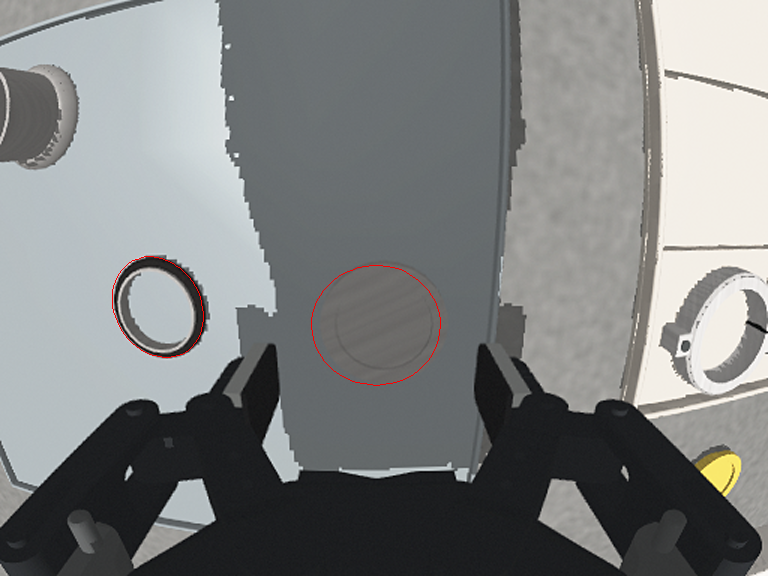

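Call:
apply_moves(targets=[[[0.14,0,0,0,1,1,64],[0.28,0,0,0,1,1,64],[0.42,0,0,0,1,1,64],[0.56,0,0,0,1,1,64],[0.7,0,0,0,1,1,64],[0.84,0,0,10,1,1,64],[0.98,0,0,20,1,1,64],[1.047,0,0,36,1,1,64],[1.047,0,0,44,1,1,64],[1.047,0,0,46,1,1,64],[1.047,0,0,46,1,1,62],[1.047,0,0,46,1,1,58],[1.047,0,0,46,1,1,45],[1.047,0,0,46,1,1,45],[1.047,0,0,46,1,1,45],[1.047,0,0,46,1,1,45],[1.047,0,0,46,1,1,45]]], newtons=50)

```text
clock: 21.8
tool_pos: [0.5733, 0.1116, 0.0219]
eef_rot: [-0.411, 1.529, 0.411]
contact_force: [-1.3, 0.3, 7.7]
width: 0.0523
```

Run:
```python
from ov import *
p=pose();im=read_camera('wrist');s=read_state();print(np.round(p,4),s['width'],s['clock'],s['contact_force'])
print(np.round(R.from_rotvec(p[1]).as_matrix(),3))
cv2.imwrite('pics/w11.png',cv2.resize(im[:,:,::-1],None,fx=1.5,fy=1.5,interpolation=cv2.INTER_CUBIC))
```

```text
[[ 0.5733  0.1116  0.0219]
 [-0.4113  1.5294  0.4109]] 0.052119146051160456 21.85 [-1.07196105  0.43672792  7.71041972]
[[ 0.002 -0.501  0.866]
 [ 0.     0.866  0.501]
 [-1.    -0.001  0.002]]
```

View pics/w11.png

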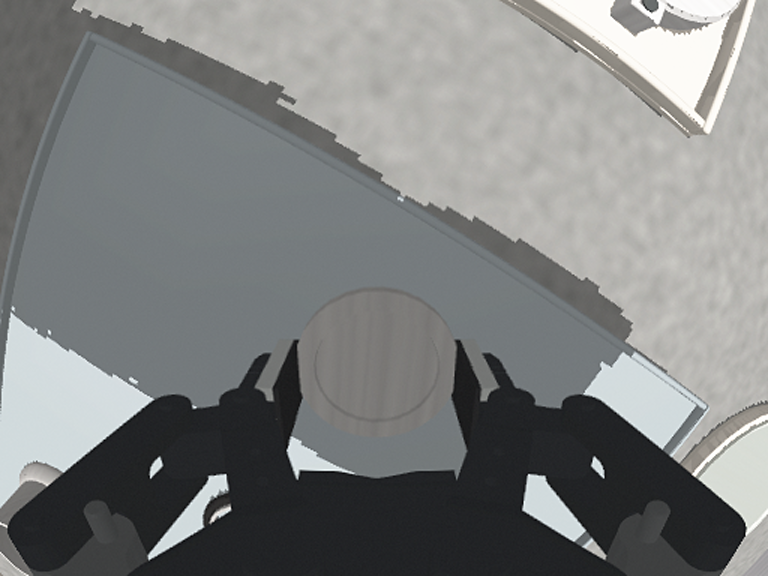

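Call:
apply_moves(targets=[[[0,0,0,-20,0,0,45],[0,0,0,-60,0,0,45],[0,0,0,-85,0,0,45],[-0.14,0,0,-85,30,4,45],[-0.28,0,0,-85,60,8,45],[-0.42,0,0,-85,90,12,45],[-0.56,0,0,-85,120,16,45],[-0.7,0,0,-85,150,20,45],[-0.84,0,0,-85,180,24,45],[-0.98,0,0,-85,206,27.5,45],[-1.094,0,0,-80,206,27.5,45],[-1.094,0,0,-45,206,27.5,45],[-1.094,0,0,-15,206,27.5,45],[-1.094,0,0,-5,206,27.5,45],[-1.094,0,0,-2.5,206,27.5,45],[-1.094,0,0,-2.5,206,27.5,45],[-1.094,0,0,-2.5,206,27.5,45]]])

```text
clock: 23.55
tool_pos: [0.494, 0.3039, 0.024]
eef_rot: [-1.244, 1.185, 1.243]
contact_force: [0.3, 0.1, -1.3]
width: 0.0522
```

Run:
```python
from ov import *
p=pose();im=read_camera('wrist');s=read_state();print(np.round(p,4),s['width'],s['clock'],s['contact_force'])
cv2.imwrite('pics/w12.png',cv2.resize(im[:,:,::-1],None,fx=1.5,fy=1.5,interpolation=cv2.INTER_CUBIC))
```

```text
[[ 0.494   0.3039  0.024 ]
 [-1.2441  1.1849  1.2432]] 0.0516317152051865 23.6 [-0.29456062  0.15511889 -1.0619811 ]
```

View pics/w12.png

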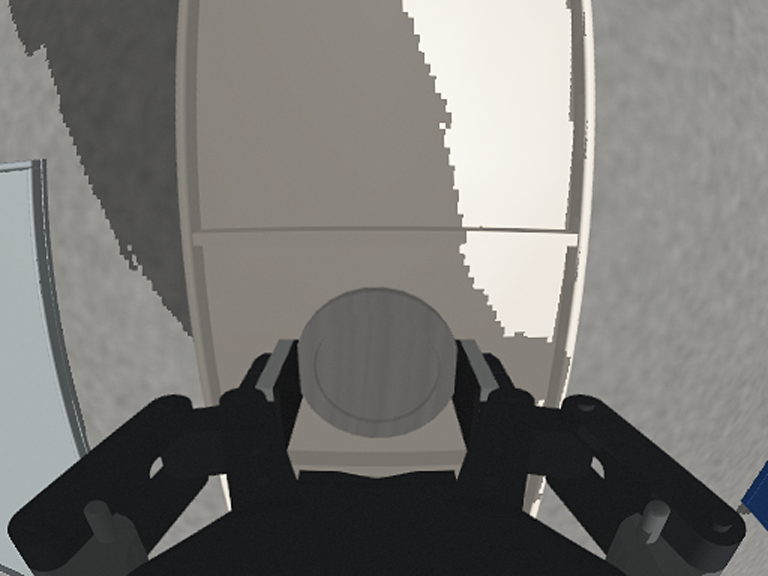

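Call:
apply_moves(targets=[[[0,0,0,0.7,0,0,45],[0,0,0,1.3,0,0,45],[0,0,0,1.3,0,0,45]]])

```text
clock: 23.9
tool_pos: [0.4938, 0.3039, 0.0225]
eef_rot: [-1.244, 1.185, 1.243]
contact_force: [-1.2, -1.1, 5.2]
width: 0.0518
```

Call:
apply_moves(targets=[[[0,0,0,0.5,0,0,60],[0,0,0,0.5,0,0,66],[0,0,0,0,0,0,66],[0,0,0,-15,0,0,66],[0,0,0,-60,0,0,66],[0,0,0,-85,0,0,66],[0,0,0,-85,-9,-45,66],[0,0,0,-85,-18,-90,66],[0,0,0,-85,-27,-135,62],[0,0,0,-85,-36,-180,62],[0,0,0,-85,-45,-225,62],[0,0,0,-85,-54,-270,62],[0,0,0,-75,-61,-303,62],[0,0,0,-50,-61,-303,62],[0,0,0,-42,-61,-303,62],[0,0,0,-42,-61,-303,62],[0,0,0,-42,-61,-303,62]]])

```text
clock: 25.6
tool_pos: [0.5685, 0.0046, 0.0642]
eef_rot: [-1.245, 1.186, 1.245]
contact_force: [-0.7, -0.1, 1.1]
width: 0.0621
```

Run:
```python
from ov import *
p=pose();im=read_camera('wrist');s=read_state();print(np.round(p,4),s['width'],s['clock'],s['contact_force'])
for n,z in (('ring_large_center',.007),):
  r=landmark_of('wrist',n);print([(np.round(a['point']),a['confidence'],onplane('wrist',a['point'],z,p)) for a in r])
overlay(im,p,[(.569,.0046,.007,.0255)],1.5,(0,0,512,384),'pics/w13.png')
```

```text
[[ 0.5685  0.0046  0.0642]
 [-1.2446  1.1859  1.2447]] 0.06187250033128754 25.65 [0.96742775 0.54947134 0.02436722]
[]
```

View pics/w13.png

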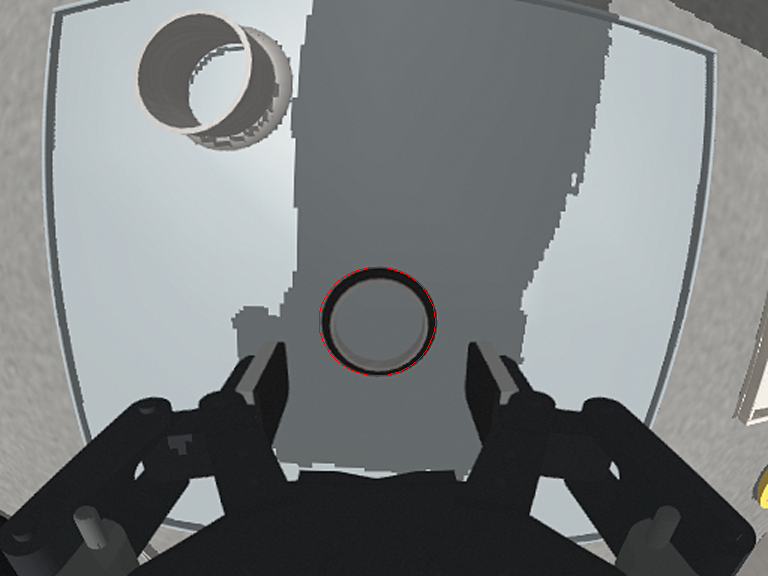

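Call:
apply_moves(targets=[[[0,0,0,30,0,0,60],[0,0,0,42,0,0,60],[0,0,0,46,0,0,60],[0,0,0,46,0,0,60],[0,0,0,46,0,0,56],[0,0,0,46,0,0,52],[0,0,0,46,0,0,40],[0,0,0,46,0,0,40],[0,0,0,46,0,0,40],[0,0,0,46,0,0,40]]], newtons=35)

```text
clock: 26.7
tool_pos: [0.5692, 0.0038, 0.0191]
eef_rot: [-1.245, 1.185, 1.243]
contact_force: [-2.8, 0.5, 9.0]
width: 0.0488
```

Call:
apply_moves(targets=[[[0,0,0,-20,0,0,40],[0,0,0,-60,0,0,40],[0,0,0,-85,0,0,40],[0,0,0,-85,20,40,40],[0,0,0,-85,40,80,40],[0,0,0,-85,60,120,40],[0,0,0,-85,80,160,40],[0,0,0,-85,100,200,40],[0,0,0,-85,120,240,40],[0,0,0,-85,140,280,40],[0,0,0,-80,150,303,40],[0,0,0,-45,150,303,40],[0,0,0,-15,150,303,40],[0,0,0,-5,150,303,40],[0,0,0,-2.5,150,303,40],[0,0,0,-2.5,150,303,40],[0,0,0,-2.5,150,303,40]]])

```text
clock: 28.4
tool_pos: [0.4052, 0.2996, 0.0212]
eef_rot: [-1.244, 1.185, 1.243]
contact_force: [-0.4, -0.1, -0.5]
width: 0.0487
```

Run:
```python
from ov import *
p=pose();im=read_camera('wrist');s=read_state();print(np.round(p,4),s['width'],s['clock'],s['contact_force'])
cv2.imwrite('pics/w14.png',cv2.resize(im[:,:,::-1],None,fx=1.5,fy=1.5,interpolation=cv2.INTER_CUBIC))
```

```text
[[ 0.4052  0.2996  0.0212]
 [-1.2437  1.1853  1.2428]] 0.04855961908727096 28.45 [ 0.27343036 -0.17537216 -0.15172216]
```

View pics/w14.png

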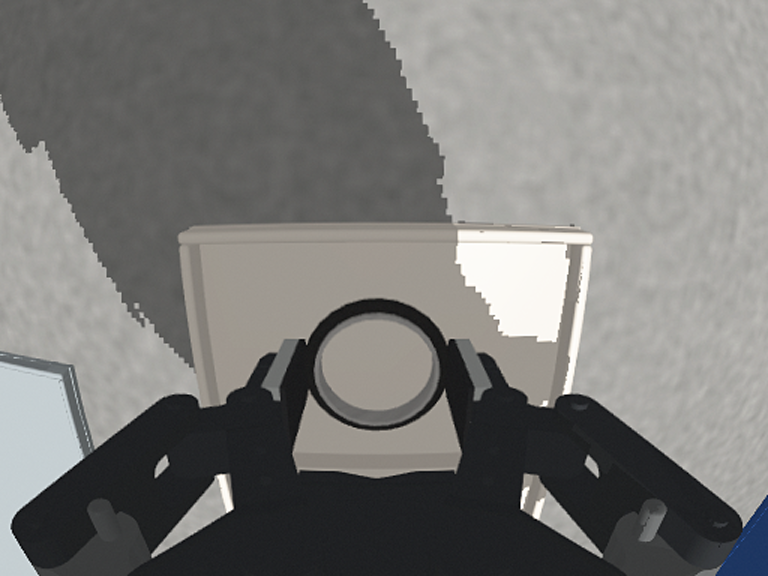

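Call:
apply_moves(targets=[[[0,0,0,0.7,0,0,40],[0,0,0,1.3,0,0,40],[0,0,0,1.3,0,0,40]]])

```text
clock: 28.75
tool_pos: [0.4051, 0.2996, 0.0201]
eef_rot: [-1.244, 1.185, 1.243]
contact_force: [-1.8, -2.0, 12.6]
width: 0.0487
```

Call:
apply_moves(targets=[[[0,0,0,0.5,0,0,56],[0,0,0,0,0,0,60],[0,0,0,0,0,0,60],[0,0,0,-15,0,0,60],[0,0,0,-60,0,0,60],[0,0,0,-100,0,0,60],[0,0,0,-150,-20,-40,60],[0,0,0,-180,-40,-80,60],[0,0,0,-210,-60,-120,60],[0,0,0,-240,-80,-160,60],[0,0,0,-250,-100,-200,60],[0,0,0,-250,-120,-240,60],[0,0,0,-250,-140,-280,60],[0,0,0,-250,-141,-305,60],[0,0,0,-250,-141,-305,60],[0,0,0,-250,-141,-305,60]]])

```text
clock: 30.35
tool_pos: [0.5594, 0.0008, 0.2685]
eef_rot: [-1.242, 1.188, 1.243]
contact_force: [-0.7, 0.8, 1.0]
width: 0.0603
```

Run:
```python
from ov import *
p=pose();im=read_camera('wrist');s=read_state();print(np.round(p,4),s['width'],s['clock'],s['contact_force'])
cv2.imwrite('pics/w15.png',cv2.resize(im[:,:,::-1],None,fx=1.5,fy=1.5,interpolation=cv2.INTER_CUBIC))
im=read_camera('side')
cv2.imwrite('pics/side2.png',cv2.resize(im[:,:,::-1],None,fx=1.5,fy=1.5,interpolation=cv2.INTER_CUBIC))
for t in list(Z)[:8]:
    r=landmark_of('side',t)
    print(t,[(np.round(a['point'],1),round(a['confidence'],2),np.round(onplane('side',a['point'],Z[t])[:2],4)) for a in r[:2]])
```

```text
[[ 5.5940e-01  8.0000e-04  2.6850e-01]
 [-1.2418e+00  1.1877e+00  1.2434e+00]] 0.059936687968036986 30.4 [-0.58390986 -0.42507102  0.33103479]
stub_small_center [(array([255.3, 101.4]), 0.39, array([ 0.5907, -0.318 ])), (array([299.2, 171.5]), 0.3, array([ 0.4644, -0.0767]))]
ring_small_center [(array([325.7, 108. ]), 0.46, array([ 0.4042, -0.3274]))]
clamp_small_center [(array([291.2, 105.1]), 0.79, array([ 0.4957, -0.3261]))]
blank_large_center [(array([274.4, 326.5]), 0.96, array([0.4921, 0.2969])), (array([157.2, 344.4]), 0.75, array([0.696 , 0.3507]))]
ring_large_center [(array([320.4, 329.7]), 0.58, array([0.409 , 0.2939]))]
stub_large_center [(array([299.1, 174.8]), 0.75, array([ 0.4642, -0.0641]))]
blank_small_center [(array([208.3, 176.2]), 0.65, array([ 0.6731, -0.0552]))]
clamp_large_center [(array([225.1, 323.5]), 0.64, array([0.5814, 0.3018]))]
```

View pics/w15.png

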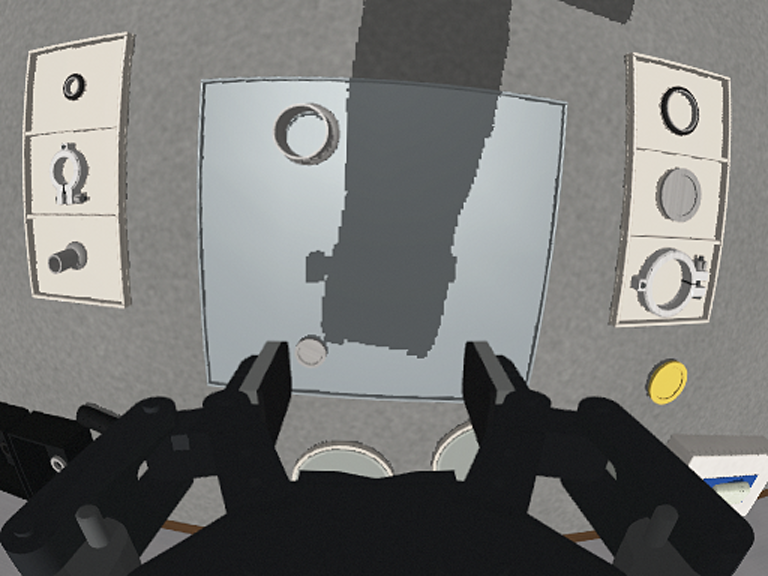

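View pics/side2.png

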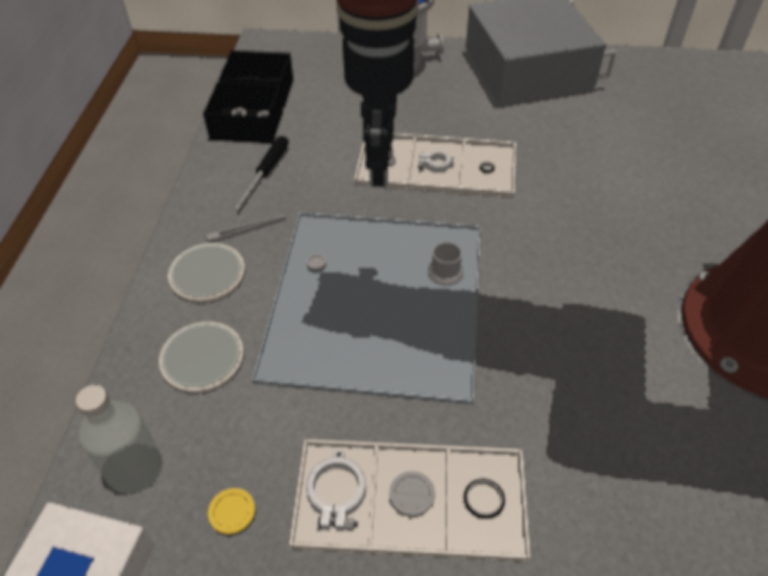

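The wrist view shows the small tray with the ring (73,87), clamp (68,173) and stub (67,258), one to a compartment. The large tray holds the ring (680,111), blank (679,194) and its clamp (668,284). The spares and the yellow disc are where they were.

Run:
```python
from rig import *
print(close_job())
```

```text
the job is handed in; nothing more can be done
None
```

Both kits are made up and the job is handed in, at about 31 s on the robot's clock against the 134 s limit.

- **Small kit tray:** the small tube stub, small centring ring and small clamp each lie in their own compartment.
- **Large kit tray:** the large blank flange is in the middle compartment and the large centring ring in the free end one, next to the large clamp already there.
- **Setting down:** I lowered each part until the wrist felt 4–13 N of floor contact, then opened the jaws. They went in the order asked.
- **Last checks:** the final wrist picture shows all five parts inside their compartments and lying flat. The stub's upright stance was clearest in a closer view just after it was placed. The spares, the large clamp and the yellow disc look unmoved, and the robot stands clear with no load.
- **Disagreements:** the side-camera position estimates differed from the placed positions by up to about 16 mm. The largest gaps were for the small parts farthest from that camera, where its 2D estimates are coarse, so I trusted the pictures. I had no force reading between moves, only at the end of each one.

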